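# Set the child-locked thermostat of a bedside heater

### The arm

A 6-joint arm with a two-finger parallel gripper is mounted at the origin on the work surface. World frame = base frame: x ahead of the robot, y to its left, z up, the work surface at z = 0. Lengths are in m, angles in rad, forces in N, time in s.
With the tool pointing down it reaches from about 0.15 to 0.775 m from the base axis. Payload 6.1 kg.
Tool frame: the origin (TCP) lies between the finger pads; the fingertips stand 8 mm ahead of it and the grasp point (between the pads) lies 11 mm behind it (env.tcp_to_tips is the distance from the TCP to the fingertips, in m); y points along the fingers, z is the direction in which the jaws open and shut, and the axes are right-handed (so a half turn about y gives the same grasp; the last joint's range is limited). The gripper opens to 85 mm and grips with 20 to 120 N. Pads are 22 mm wide; open, the fingers measure 114 mm over their backs; the gripper's body (76 mm by 85 mm) begins 54 mm behind the grasp point. The pads swing forward as they close: fully open they stand 13 mm farther back than shut.
Start: joints at [1.171, 0.126, -0.04, 1.405, 0, 1.571], TCP at [0.204, 0.484, 0.239] pointing down, gripper open.
Joint ranges: [-2.72, 2.72], [-0.95, 1.95], [-1.27, 1.35], [-1.78, 2.02], [-1.46, 1.47], [-3.14, 3.14]. Speed limits (rad/s): [2.39, 2.39, 3.01, 3.14, 3.14, 3.14].

### API

Orientations are given as a rotation vector (axis times angle).
In Python, from cell import env, vision, workorder gives the robot as it stands.
- The arm moves only by the tool send_rows, never from a script. Its argument "increments" is a list of rows, each a list of 3 entries, a list of its own where there are three numbers: the opening, from 0 (shut) to 1 (fully open), then the shift along the tool's x, y, z in mm, then the turn about the tool's y in rad. In form: [[gripper, [x, y, z], turn], ...]. A call has 1 to 5 rows; each row is the pose to reach, as a shift and turn from the pose commanded when the call began, along the tool's axes at that moment; what a row does not reach only later rows make up. A row lasts 1/8 s, in which the tool goes at most 62.5 mm and 10.7 degrees, less where a joint would pass 70% of its speed; a pose out of reach is approached as far as the arm can. A call with a gripper value outside its range is refused whole. The fingers move at their own pace and stop on an object; "newtons" is the grip in N (left out, the last holds). Time passes only in rows, so rows that repeat a pose let the fingers close. It gives the time, the measured TCP pose, the force and the opening at its end, in the units of the state.
- env.sense(): the state, without advancing time (a new reading comes with each control period).
- vision.get_image(name): name is "side" or "top"; returns a dict with "pixels" (384x512x3 uint8, red, green, blue), "range_z" (384x512 float32, m along the optical axis (not along the pixel's ray), 0 where there is no reading), "mtx" (3x3 intrinsics, pixels), "rvec" (rotation vector, rad) and "tvec" (3), from world to camera coordinates, as OpenCV has them. Camera axes: x right, y down, z forward; pixel columns grow to the right and rows downward; lengths in m; the calibration is good to about 2 mm. A picture is of the moment at which its call begins.
- workorder.finish_job(): hands the job in, once; it reports no verdict.
The state is a dict: "clock": time; "q": joint angles; "qd": joint speeds; "joint_efforts": joint torques, N m; "tool_pos": TCP position; "eef_rot": TCP orientation; "wrist_force": force on the tool from outside, world axes, zero at the start; "ft_torque": the same for the moment, N m; "opening": opening from 0.0 (shut) to 1.0 (fully open).
Only numpy, scipy, OpenCV 4.12 (cv2) and the standard library are available. Lean on these libraries where they do the work, as an engineer would, in place of code of your own. Each camera call takes 0.05 s, during which the arm holds its last target. There are 200 camera calls.

### The job

The bedside fan heater's thermostat knob (the larger knob, with the ring of coloured marks) is child-locked at off: pull it up out of its lock, turn it clockwise to the third mark, the long green one, and push it fully back down so that it locks there. The lock's notch may lie a few degrees to either side of the printed mark, so feel for it with a light push and never force the knob: pushing, pulling or twisting with more than about 20 N breaks the plastic lock. Leave the fan-speed knob and everything else on the table alone, and let go at the end.

Things in the scene. Friction and masses are not known exactly. Their poses are not given: they have to be found in the camera images.
- thermostat_grip (a point): Thermostat knob, on its turning axis at mid-height of its grip bar (dark grey, 50 mm long, 13 thick, 22 tall, red pointer line on top) on a white skirt 56 mm across, 6 thick. The point is 11 mm above the skirt's top. z: turning axis, up; x: along the bar towards the pointer, so pinch the bar along y. Fully home it is 191 mm above the heater's underside.
- thermostat: The same knob; origin on its axis at the heater's underside when home; same axes. It slides up against about 4 N friction (6 N moves it), is clear of the lock from 6 mm up, firm stop at 9 mm (orange collar shows). Clear, it turns clockwise seen from above against 0.06 N m and stays as left. Pushed down it stands on a ridge 6 mm above home, or in a notch sinks to a firm floor at home.
- third_mark: The long green mark (13 by 7 mm, 40 mm from the axis), third after off, on the black top panel. Origin on the thermostat's axis, 172 mm above the heater's underside; x points from the axis through the mark: the pointer is at it when the knob's x is parallel. Off (white ring), where the knob starts, lies 1.30 rad anticlockwise, blue marks 0.80 and 0.40; orange and red marks lie clockwise.
- heater: White fan heater, 170 mm deep (x), 260 wide (y), 172 high to its black top panel; it does not slide. Origin at the centre of its underside; -x: front with grille. Thermostat axis at y = -55 mm. Inside, the hidden plastic lock grips the knob's key 38 mm from the axis. Each mark's notch has only 0.03 rad of play either way and lies up to 8 degrees (0.14 rad) off its mark, to one side or the other.
- speed_pointer (a point): Fan-speed knob, to be left as it is: white skirt 38 mm across, grey bar, 20 mm tall above the panel, its axis at y = +67 mm in the heater's frame. This point is the tip of its pointer, 17 mm from its axis, 192 mm above the heater's underside.
- remote: Black remote control, 165 mm long (x), 48 mm wide, 18 mm high, lying in front of the heater. Origin at the centre of its underside.
- mug: Blue mug, 80 mm across, 92 mm tall, handle at +y; it or the glasses case stands at each side of the heater. Origin at the centre of its underside.
- glasses_case: Brown spectacle case, 62 mm (x) by 155 mm (y) by 34 mm high. Origin at the centre of its underside.
- cream_bottle: White bottle with a green label, 44 mm across, 100 mm tall. Origin at the centre of its underside.
- alarm_clock: Bamboo alarm clock, 45 mm (x) by 100 mm (y) by 89 mm high. Origin at the centre of its underside.

How it is judged:
On the way, in this order (a step that is already met when the one before it is completed fails the run):
1. the thermostat knob is pulled up out of its lock while still at off (z of thermostat_grip in the frame of heater above 0.1965 m and angle between the x axis of thermostat_grip and the x axis of third_mark, either way round above 1 rad), for 0.1 s.
2. still pulled up, it is turned to the third mark (z of thermostat_grip in the frame of heater above 0.1955 m and angle between the x axis of thermostat_grip and the x axis of third_mark, either way round below 0.2 rad), for 0.1 s.
At the end, for the whole second after the job is handed in: The thermostat knob is pushed fully home (within 1.5 mm), locked in the notch of the third, green mark (pointer within 0.2 rad of the mark), at rest and let go (z of thermostat_grip in the frame of heater below 0.1925 m and angle between the x axis of thermostat_grip and the x axis of third_mark, either way round below 0.2 rad and angular speed of thermostat below 0.1 rad/s); the robot touches nothing.
It fails at once if the lock is forced: more than 25 N between the knob and the lock in the heater (contact force between thermostat and heater above 25 N).
It fails at once if the fan-speed knob is turned (distance of speed_pointer from where it was at the start of the episode above 0.006 m).
It fails at once if something else on the table is pushed about (distance of any of remote, mug, glasses_case, cream_bottle, alarm_clock from where it was at the start of the episode above 0.015 m).
It also fails if it takes over 45 s, if anything falls off the work surface, if the arm or the gripper's body presses on something with over 40 N, if the wrist force passes 120 N, or if a joint passes its speed limit or range.

## Working session

There is one attempt and no reset: what is moved stays moved. The work goes in short steps, Python scripts to look and compute and a tool call to move; the robot and the scene stay as the last step left them, time stands still between calls to the robot, and variables do not carry over. Pictures are saved under pics/ and viewed, about 8 in all and at most 12, crops included, and the job is handed in when it is done.

Besides the shell and the picture viewer there is one more tool, called after "Call:" in YAML: its name, and indented under it one key for each argument. send_rows: Moves the arm, as the interface text tells. Its arguments: {"type":"object","properties":{"increments":{"type":"array"},"newtons":{"type":"number"}},"required":["increments"]}

```bash
mkdir -p pics; ls; cat > h.py <<'E'
import numpy as np, cv2
from cell import env, vision, workorder
def cam(n):
    d=vision.get_image(n); R=cv2.Rodrigues(np.array(d['rvec'],float))[0]
    return d,R,np.array(d['tvec'],float).ravel(),np.array(d['mtx'],float)
def plane(uv,z,R,t,K):
    uv=np.atleast_2d(uv).astype(float); c=-R.T@t
    r=np.c_[uv,np.ones(len(uv))]@np.linalg.inv(K).T@R
    return c+r*((z-c[2])/r[:,2])[:,None]
E
python3 - <<'E'
from h import *
print(env.sense())
for n in('top','side'):
    d,R,t,K=cam(n); cv2.imwrite(f'pics/{n}1.png',d['pixels'][:,:,::-1]); np.savez(n+'1.npz',p=d['pixels'],z=d['range_z'],R=R,t=t,K=K)
    print(n,-R.T@t,R[2],K[0,0])
E
```

```text
pics
{'clock': 0.0, 'q': array([ 1.17101935e+00,  1.26321605e-01, -4.06160189e-02,  1.40539308e+00,
        6.89823141e-06,  1.57078148e+00]), 'qd': array([-0.00025865,  0.00075617,  0.00081227,  0.00090971,  0.00163998,
        0.00046321]), 'joint_efforts': array([ 1.55710113e-03, -4.35913503e+01,  3.52925134e+01,  1.71454169e-02,
        1.80695115e-04, -5.11689635e-06]), 'tool_pos': array([0.20417871, 0.4832336 , 0.23855542]), 'eef_rot': array([-1.54945939,  0.3139047 , -0.31341271]), 'wrist_force': array([-0.42984978,  0.31714546,  0.15700754]), 'ft_torque': array([-0.02582176, -0.03535413, -0.01028861]), 'opening': 1.0000369688157666}
top [0.52067103 0.06228322 1.17265328] [ 0.05109212 -0.01060599 -0.99863763] 446.23911430091033
side [0.46615767 0.51458814 0.89724073] [ 0.10177399 -0.51549916 -0.8508247 ] 390.7619896124546
```

View pics/top1.png

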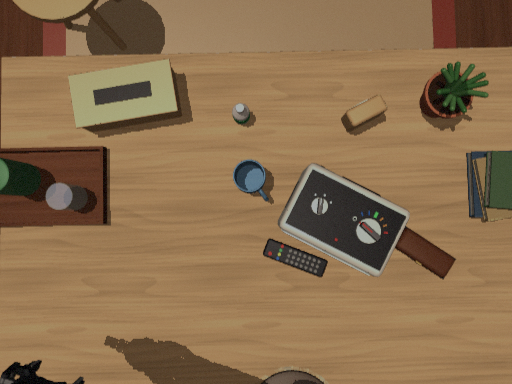

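View pics/side1.png

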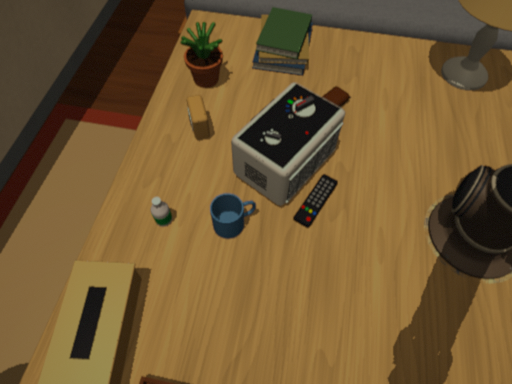

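The top view shows the heater, with the thermostat at about (369,231), the green mark at (376,215) and the off ring at (355,218). The speed knob is at (320,206). The side view agrees.

```bash
python3 - <<'E'
from h import *
f=np.load('top1.npz'); p,R,t,K=f['p'],f['R'],f['t'],f['K']
cv2.imwrite('pics/crop1.png',cv2.resize(p[190:270,320:410,::-1],None,fx=7,fy=7,interpolation=cv2.INTER_CUBIC))
h=cv2.cvtColor(p,cv2.COLOR_RGB2HSV).astype(int); H,S,V=h[...,0],h[...,1],h[...,2]
roi=np.zeros(H.shape,bool); roi[165:275,280:408]=1
def blobs(m,z,name,mn=3):
    n,l,s,c=cv2.connectedComponentsWithStats((m&roi).astype(np.uint8))
    for i in range(1,n):
        if s[i,4]>=mn: print(name,s[i,4],c[i].round(1),plane(c[i],z,R,t,K)[0].round(4))
blobs((H>45)&(H<80)&(S>120)&(V>80),.172,'green')
blobs((H>95)&(H<125)&(S>120)&(V>80),.172,'blue')
blobs(((H<8)|(H>172))&(S>110)&(V>60),.172,'red')
blobs((H>=8)&(H<25)&(S>150)&(V>120),.172,'orange')
blobs((S<50)&(V>120),.180,'white',10)
blobs((V<70),.172,'black',300)
E
```

```text
green 21 [375.5 214.3] [ 0.51   -0.1918  0.172 ]
blue 7 [368.6 212.7] [ 0.5139 -0.1763  0.172 ]
blue 7 [361.6 213.3] [ 0.513  -0.1606  0.172 ]
red 3 [359.7 222.3] [ 0.4929 -0.1556  0.172 ]
red 26 [366.5 227.1] [ 0.4819 -0.1705  0.172 ]
red 14 [385.1 232.1] [ 0.4698 -0.2121  0.172 ]
red 4 [403.8 233.8] [ 0.4651 -0.2537  0.172 ]
red 13 [335.6 239.1] [ 0.4568 -0.1005  0.172 ]
red 12 [282.  245.5] [0.4453 0.0197 0.172 ]
orange 6 [381.  218.8] [ 0.4996 -0.2038  0.172 ]
orange 6 [384.2 225.3] [ 0.4849 -0.2104  0.172 ]
white 1983 [337.9 222.4] [ 0.4939 -0.1054  0.18  ]
white 76 [314.6 205. ] [ 0.5339 -0.0546  0.18  ]
white 11 [320.5 200.8] [ 0.5428 -0.068   0.18  ]
white 56 [324.6 206.3] [ 0.5305 -0.0768  0.18  ]
white 10 [354.3 218.2] [ 0.5025 -0.1422  0.18  ]
white 143 [372.9 224.9] [ 0.4868 -0.1832  0.18  ]
white 178 [363.8 235.4] [ 0.4639 -0.162   0.18  ]
black 5360 [344.4 219. ] [ 0.501  -0.1216  0.172 ]
black 601 [302.6 259.7] [ 0.4127 -0.0255  0.172 ]
```

View pics/crop1.png

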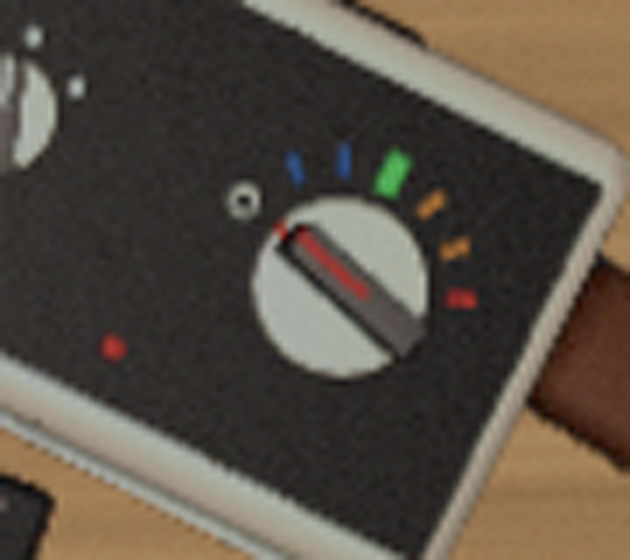

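```bash
cat > m.py <<'E'
from h import *
def meas(f, lift=0., verbose=True):
    p,R,t,K=f['p'],f['R'],f['t'],f['K']
    h=cv2.cvtColor(p,cv2.COLOR_RGB2HSV).astype(int); H,S,V=h[...,0],h[...,1],h[...,2]
    return p,R,t,K,H,S,V
E
python3 - <<'E'
from m import *
from scipy.spatial.transform import Rotation as Ro
p,R,t,K,H,S,V=meas(np.load('top1.npz'))
# skirt: white region within 20px of centre
m=((S<50)&(V>120)); yy,xx=np.mgrid[:384,:512]; m&=np.hypot(xx-368.6,yy-231)<16
c,_=cv2.findContours(m.astype(np.uint8),0,1); hull=cv2.convexHull(np.vstack(c))[:,0]
P=plane(hull,.180,R,t,K)[:,:2]
e=cv2.fitEllipse(hull); print('ellipse px',e, plane(e[0],.180,R,t,K))
A=np.c_[2*P,np.ones(len(P))]; s=np.linalg.lstsq(A,(P**2).sum(1),rcond=None)[0]; print('skirt circ',s[:2],np.sqrt(s[2]+s[:2]@s[:2]))
ax=plane(e[0],.180,R,t,K)[0,:2]
g=np.array([.51,-.1918]); print('green dist',np.linalg.norm(g-ax),'ang',np.arctan2(*(g-ax)[::-1]))
for uv in ([354.5,218.5],):
    o=plane(uv,.172,R,t,K)[0,:2]; print('off dist',np.linalg.norm(o-ax),np.arctan2(*(o-ax)[::-1]))
# red line on bar top, z .202
rm=((H<8)|(H>172))&(S>90)&(V>60)&(np.hypot(xx-366.5,yy-227)<9)
q=plane(np.c_[xx[rm],yy[rm]],.202,R,t,K)[:,:2]; u,sv,vt=np.linalg.svd(q-q.mean(0)); print('line',q.mean(0),np.arctan2(vt[0,1],vt[0,0]))
# grey bar: non-white inside disc
bm=(~((S<50)&(V>120)))&(np.hypot(xx-369,yy-230.5)<11.5)
# panel outline via black area
bl=((V<75)).astype(np.uint8); n,l,st,ce=cv2.connectedComponentsWithStats(bl); i=l[245,345]
c,_=cv2.findContours((l==i).astype(np.uint8),0,1); r=cv2.minAreaRect(max(c,key=cv2.contourArea)); b=plane(cv2.boxPoints(r),.172,R,t,K); print('panel',b.round(4)[:,:2], np.linalg.norm(np.diff(b,axis=0),axis=1))
# heater top: heights near .172
uv=np.array([[345,220],[330,240],[369,240]])
z=np.load('top1.npz')['z']
for u,v in uv: 
    pc=np.linalg.inv(K)@[u,v,1]*z[v,u]; print('ht',R.T@(pc-t))
print(Ro.from_rotvec([-1.54945939,0.3139047,-0.31341271]).as_matrix().round(3))
# side cam axis check
f=np.load('side1.npz'); p2,R,t,K,H,S,V=meas(f)
m=((S<60)&(V>120)); 
cv2.imwrite('pics/sidecrop1.png',cv2.resize(p2[80:150,255:345,::-1],None,fx=7,fy=7,interpolation=cv2.INTER_CUBIC))
pr=cv2.projectPoints(np.array([[*ax,.180],[*ax,.202],[.51,-.1918,.172]]),cv2.Rodrigues(R)[0],t,K,None)[0]; print(pr)
E
```

```text
ellipse px ((368.2668762207031, 230.6034698486328), (24.28117561340332, 24.72169303894043), 157.7664337158203) [[ 0.47434014 -0.17239454  0.18      ]]
skirt circ [ 0.47435334 -0.17241824] 0.02719625026650384
green dist 0.040597996589219795 ang -0.4983654953997506
off dist 0.03922952284220515 0.7988861399748841
line [ 0.48319367 -0.16350973] -2.299356782728212
panel [[ 0.4961  0.0113]
 [ 0.6151 -0.052 ]
 [ 0.5047 -0.2603]
 [ 0.3868 -0.1958]] [0.13485258 0.23574042 0.134407  ]
ht [ 0.4988249  -0.12290012  0.17171217]
ht [ 0.45502986 -0.08779876  0.17242284]
ht [ 0.45360329 -0.17306079  0.18106904]
[[ 0.921 -0.001  0.389]
 [-0.389 -0.001  0.921]
 [-0.    -1.    -0.002]]
[[[302.5225257  106.36347646]]

 [[303.55999701 100.01232418]]

 [[289.12469192 100.86314196]]]
```

View pics/sidecrop1.png

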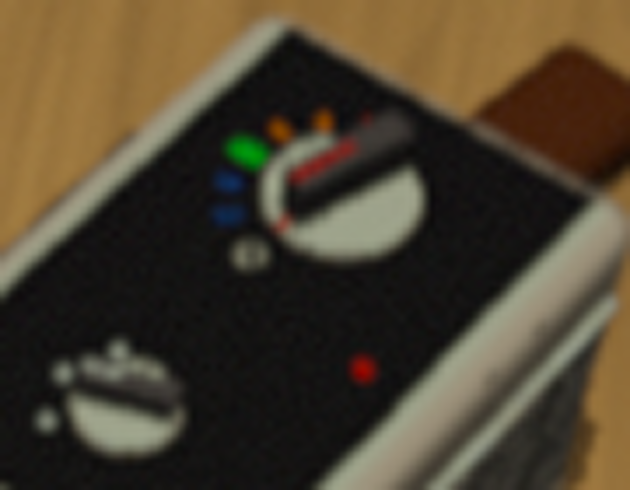

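Call:
send_rows:
  increments:
    - [1,[40,-30,-40],-0.15]
    - [1,[80,-31,-80],-0.3]
    - [1,[120,-31,-120],-0.45]
    - [1,[160,-31,-160],-0.6]
    - [1,[200,-31,-200],-0.75]
  newtons: 20

```text
clock: 0.72
tool_pos: [0.3101, 0.2222, 0.2701]
eef_rot: [-1.554, -0.273, 0.273]
wrist_force: [0.6, 0.4, 0.5]
opening: 0.999
```

```bash
cat >> h.py <<'E'
from scipy.spatial.transform import Rotation as Ro
def togo(x,y,z,ang):
    s=env.sense(); M=Ro.from_rotvec(s['eef_rot']).as_matrix(); cur=np.arctan2(M[1,0],M[0,0])
    d=M.T@(np.array([x,y,z])-s['tool_pos'])*1000
    print('t',round(s['clock'],2),'pos',s['tool_pos'].round(4),'ang',cur.round(3),'tilt',M[2].round(3),'q',s['q'].round(2),'F',s['wrist_force'].round(1),'T',s['ft_torque'].round(2),'op',round(s['opening'],3))
    print('shift',d.round(1),'turn',round((cur-ang+np.pi)%(2*np.pi)-np.pi,3))
E
python3 -c "from h import *; togo(.4735,-.1717,.27,.80)"
```

```text
t 0.72 pos [0.3101 0.2222 0.2701] ang 0.348 tilt [ 0. -1. -0.] q [ 0.62 -0.14 -0.24  1.48 -0.    0.27] F [0.6 0.4 0.5] T [ 0.03 -0.08  0.02] op 0.999
shift [ 1.920e+01  2.000e-01 -4.261e+02] turn -0.452
```

Call:
send_rows:
  increments:
    - [1,[3,0,-55],-0.09]
    - [1,[6,0,-110],-0.18]
    - [1,[9,0,-165],-0.27]
    - [1,[12,0,-220],-0.36]
    - [1,[15,0,-275],-0.45]

```text
clock: 1.35
tool_pos: [0.4167, -0.0317, 0.2702]
eef_rot: [-1.48, -0.622, 0.622]
wrist_force: [0.2, -0.1, 0.1]
opening: 1.001
```

```bash
python3 -c "from h import *; togo(.4735,-.1717,.26,.80)"
```

```text
t 1.35 pos [ 0.4167 -0.0317  0.2702] ang 0.796 tilt [ 0. -1.  0.] q [-0.08 -0.07 -0.18  1.47  0.   -0.87] F [ 0.2 -0.1  0.1] T [ 0.07 -0.05 -0.03] op 1.001
shift [ -60.2   10.1 -138.5] turn -0.004
```

Call:
send_rows:
  increments:
    - [1,[-20,0,-46],0]
    - [1,[-40,5,-92],0]
    - [1,[-60,10,-138],0]
    - [1,[-60,20,-138.5],0]
    - [1,[-60,20,-138.5],0]

```text
clock: 1.98
tool_pos: [0.4723, -0.1695, 0.249]
eef_rot: [-1.478, -0.618, 0.621]
wrist_force: [-0.7, 0.4, 0.8]
opening: 1.0
```

```bash
python3 - <<'E'
from h import *
togo(.4735,-.1717,.191,.80)
ims=[]
for n,(a,b,c,d_) in(('top',(185,275,325,415)),('side',(60,150,255,345))):
    d,R,t,K=cam(n); np.savez(n+'2.npz',p=d['pixels'],z=d['range_z'],R=R,t=t,K=K); ims.append(cv2.resize(d['pixels'][a:b,c:d_,::-1],(400,400),interpolation=cv2.INTER_CUBIC))
cv2.imwrite('pics/c2.png',np.hstack(ims))
E
```

```text
t 1.98 pos [ 0.4723 -0.1695  0.249 ] ang 0.792 tilt [-0.001 -1.     0.003] q [-0.34  0.08 -0.06  1.42  0.   -1.14] F [-0.7  0.4  0.8] T [ 0.01 -0.    0.  ] op 1.0
shift [-0.7 58.  -2.6] turn -0.008
```

View pics/c2.png

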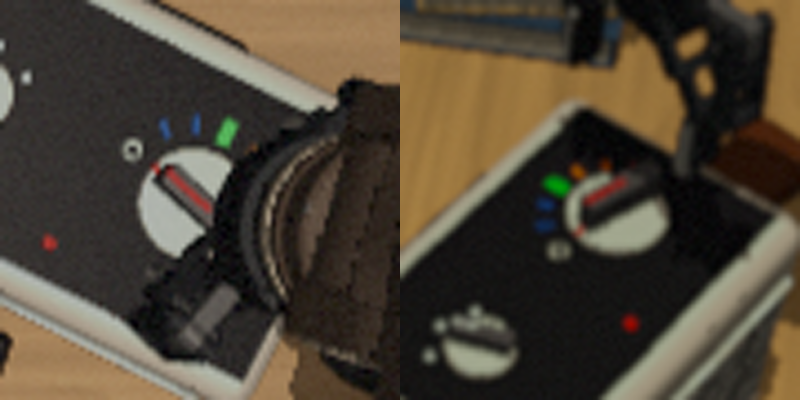

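Top (left half): the hand covers the right side of the knob at about (230,200). Side (right half): one finger stands at (700,150), with clear panel between it and the knob. I'll check the finger positions by projection, then descend.

```bash
python3 - <<'E'
from h import *
s=env.sense(); M=Ro.from_rotvec(s['eef_rot']).as_matrix()
f=np.load('side2.npz')
pts=[s['tool_pos']+M@np.array([0,-.005,k]) for k in(-.0425,0,.0425)]
pr=cv2.projectPoints(np.array(pts),cv2.Rodrigues(f['R'])[0],f['t'],f['K'],None)[0][:,0]
print((pr-[255,60])*400/90+[400,0])
E
```

```text
[[580.25813319  61.95877664]
 [630.24912062 109.63876873]
 [682.33629456 159.31804433]]
```

```bash
python3 -c "from h import *; togo(.4743,-.1724,.192,.80)"
```

```text
t 2.08 pos [ 0.4726 -0.1689  0.2504] ang 0.794 tilt [-0.    -1.     0.001] q [-0.34  0.08 -0.06  1.42  0.   -1.14] F [-0.3 -1.   0.7] T [ 0.04 -0.   -0.01] op 0.998
shift [-1.3 58.4 -3.7] turn -0.006
```

Call:
send_rows:
  increments:
    - [1,[-1,25,-3.5],0]
    - [1,[-1,50,-3.7],0]
    - [0.5,[-1,58,-3.7],0]
    - [0.5,[-1,58,-3.7],0]
    - [0.4,[-1,58,-3.7],0]

```text
clock: 2.7
tool_pos: [0.4755, -0.173, 0.1936]
eef_rot: [-1.482, -0.621, 0.619]
wrist_force: [-0.4, -0.5, -0.6]
opening: 0.406
```

```bash
python3 -c "from h import *; togo(.4743,-.1724,.192,.80)"
```

```text
t 2.7 pos [ 0.4755 -0.173   0.1936] ang 0.794 tilt [ 0.001 -1.    -0.002] q [-0.35  0.09 -0.18  1.3  -0.   -1.14] F [-0.4 -0.5 -0.6] T [ 0.03  0.04 -0.  ] op 0.406
shift [-0.4  1.6  1.3] turn -0.006
```

Call:
send_rows:
  increments:
    - [0.3,[0,0,1],0]
    - [0.25,[0,0,1],0]
    - [0.2,[0,0,1],0]
    - [0.2,[0,0,1],0]

```text
clock: 3.2
tool_pos: [0.4743, -0.1725, 0.1923]
eef_rot: [-1.48, -0.62, 0.62]
wrist_force: [0.0, 0.2, 0.2]
opening: 0.203
```

```bash
python3 - <<'E'
from h import *
togo(.4743,-.1724,.192,.80)
ims=[]
for n,(a,b,c,d_) in(('top',(190,250,340,400)),('side',(70,130,270,330))):
    d,R,t,K=cam(n); ims.append(cv2.resize(d['pixels'][a:b,c:d_,::-1],(400,400),interpolation=cv2.INTER_CUBIC))
cv2.imwrite('pics/c3.png',np.hstack(ims))
E
```

```text
t 3.2 pos [ 0.4743 -0.1725  0.1923] ang 0.793 tilt [-0. -1.  0.] q [-0.35  0.09 -0.18  1.3  -0.   -1.14] F [0.  0.2 0.2] T [-0.   -0.    0.05] op 0.203
shift [0.1 0.3 0.1] turn -0.007
```

View pics/c3.png

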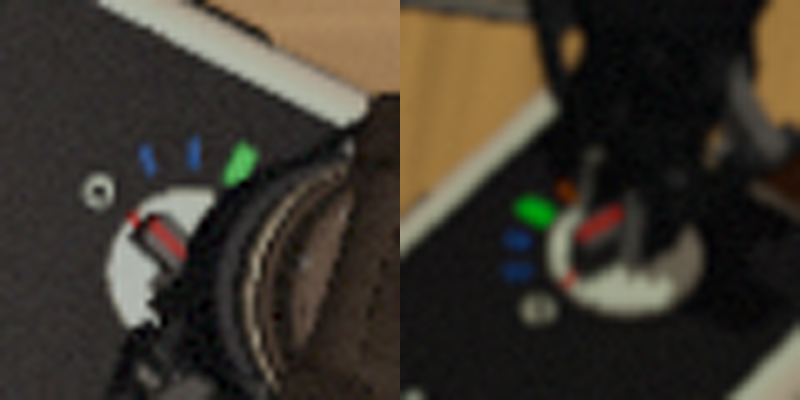

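In the side half, the pads at (590,180) and (635,235) straddle the bar, with no contact force. Closing gently.

Call:
send_rows:
  increments:
    - [0.17,[0,0,0],0]
    - [0.14,[0,0,0],0]
    - [0.1,[0,0,0],0]
    - [0.1,[0,0,0],0]
  newtons: 20

```text
clock: 3.8
tool_pos: [0.4731, -0.1713, 0.1923]
eef_rot: [-1.477, -0.619, 0.621]
wrist_force: [-5.4, 5.3, 2.9]
opening: 0.144
```

```bash
python3 -c "from h import *; togo(.4743,-.1724,.192,.80)"
```

```text
t 3.8 pos [ 0.4731 -0.1713  0.1923] ang 0.793 tilt [ 0.    -1.     0.003] q [-0.35  0.09 -0.18  1.3   0.   -1.14] F [-5.4  5.3  2.9] T [1.03 1.01 0.03] op 0.144
shift [ 0.   0.3 -1.6] turn -0.007
```

Call:
send_rows:
  increments:
    - [0.1,[0,0,1],0]
    - [0.1,[0,0,1.8],0]
    - [0.1,[0,0,1.8],0]

```text
clock: 4.18
tool_pos: [0.473, -0.1712, 0.1923]
eef_rot: [-1.481, -0.62, 0.62]
wrist_force: [-2.0, 2.3, 1.8]
opening: 0.147
```

```bash
python3 -c "from h import *; togo(.4743,-.1724,.192,.80)"
```

```text
t 4.17 pos [ 0.473  -0.1712  0.1923] ang 0.793 tilt [-0. -1. -0.] q [-0.35  0.09 -0.18  1.3  -0.   -1.14] F [-2.   2.3  1.8] T [0.3  0.35 0.05] op 0.147
shift [ 0.1  0.3 -1.7] turn -0.007
```

Call:
send_rows:
  increments:
    - [0.1,[0,0,0.7],0]
    - [0.1,[0,0,0.7],0]
    - [0.1,[0,-1,0.7],0]
    - [0.1,[0,-1.5,0.7],0]
  newtons: 40

```text
clock: 4.68
tool_pos: [0.4729, -0.171, 0.1935]
eef_rot: [-1.481, -0.62, 0.62]
wrist_force: [2.4, -3.7, -5.3]
opening: 0.139
```

```bash
python3 -c "from h import *; togo(.473,-.1712,.192,.80)"
```

```text
t 4.67 pos [ 0.4729 -0.171   0.1935] ang 0.793 tilt [-0. -1. -0.] q [-0.35  0.09 -0.18  1.3  -0.   -1.14] F [ 2.4 -3.7 -5.3] T [-0.55 -0.65  0.03] op 0.139
shift [-0.   1.5 -0.2] turn -0.007
```

Call:
send_rows:
  increments:
    - [0.1,[0,-1,-0.6],0]
    - [0.1,[0,-2,-0.6],0]
    - [0.1,[0,-3,-0.6],0]
    - [0.1,[0,-3,-0.6],0]

```text
clock: 5.18
tool_pos: [0.4729, -0.1711, 0.197]
eef_rot: [-1.48, -0.62, 0.62]
wrist_force: [0.8, -1.4, -4.1]
opening: 0.136
```

```bash
python3 -c "from h import *; togo(.473,-.1712,.192,.80)"
```

```text
t 5.17 pos [ 0.4729 -0.1711  0.197 ] ang 0.793 tilt [ 0. -1. -0.] q [-0.35  0.09 -0.18  1.31  0.   -1.14] F [ 0.8 -1.4 -4.1] T [-0.29 -0.31 -0.01] op 0.136
shift [-0.   5.  -0.2] turn -0.007
```

Call:
send_rows:
  increments:
    - [0.1,[0,-1,0],0]
    - [0.1,[0,-2,0],0]
    - [0.1,[0,-3,0],0]
    - [0.1,[0,-3,0],0]

```text
clock: 5.68
tool_pos: [0.4729, -0.1711, 0.2]
eef_rot: [-1.48, -0.62, 0.62]
wrist_force: [1.2, -1.7, -3.4]
opening: 0.142
```

```bash
python3 - <<'E'
from h import *
togo(.473,-.1712,.192,.80)
ims=[]
for n,(a,b,c,d_) in(('top',(190,250,340,400)),('side',(70,130,270,330))):
    d,R,t,K=cam(n); ims.append(cv2.resize(d['pixels'][a:b,c:d_,::-1],(400,400),interpolation=cv2.INTER_CUBIC))
cv2.imwrite('pics/c4.png',np.hstack(ims))
E
```

```text
t 5.67 pos [ 0.4729 -0.1711  0.2   ] ang 0.793 tilt [ 0. -1. -0.] q [-0.35  0.09 -0.17  1.31  0.   -1.14] F [ 1.2 -1.7 -3.4] T [-0.23 -0.19 -0.08] op 0.142
shift [-0.   8.  -0.1] turn -0.007
```

View pics/c4.png

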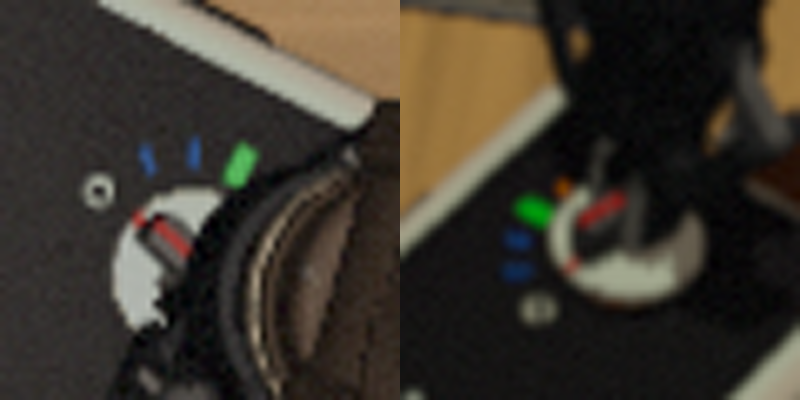

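The skirt has risen: its lower edge moved from 315 to 300 in the side half, and a trace of the orange collar shows. Now turning clockwise.

Call:
send_rows:
  increments:
    - [0.1,[0,0,0],0.1]
    - [0.1,[0,0,0],0.2]
    - [0.1,[0,0,0],0.3]
    - [0.1,[0,0,0],0.4]
    - [0.1,[0,0,0],0.4]

```text
clock: 6.4
tool_pos: [0.4729, -0.171, 0.2]
eef_rot: [-1.548, -0.309, 0.309]
wrist_force: [0.6, -0.5, -1.9]
opening: 0.145
```

```bash
python3 -c "from h import *; togo(.473,-.1712,.2,-.49)"
```

```text
t 6.4 pos [ 0.4729 -0.171   0.2   ] ang 0.394 tilt [ 0. -1.  0.] q [-0.35  0.09 -0.17  1.31  0.   -0.74] F [ 0.6 -0.5 -1.9] T [-0.15 -0.04 -0.06] op 0.145
shift [ 0.  -0.  -0.2] turn 0.884
```

Low lateral force. Continuing.

Call:
send_rows:
  increments:
    - [0.1,[0,0,0],0.12]
    - [0.1,[0,0,0],0.24]
    - [0.1,[0,0,0],0.36]
    - [0.1,[0,0,0],0.48]
    - [0.1,[0,0,0],0.48]

```text
clock: 7.02
tool_pos: [0.4728, -0.1709, 0.2]
eef_rot: [-1.569, 0.066, -0.066]
wrist_force: [-0.5, -0.4, -0.7]
opening: 0.136
```

Call:
send_rows:
  increments:
    - [0.1,[0,0,0],0.1]
    - [0.1,[0,0,0],0.2]
    - [0.1,[0,0,0],0.3]
    - [0.1,[0,0,0],0.4]
    - [0.1,[0,0,0],0.4]

```text
clock: 7.65
tool_pos: [0.4729, -0.1708, 0.2]
eef_rot: [-1.537, 0.379, -0.379]
wrist_force: [-0.0, 1.2, 0.2]
opening: 0.14
```

```bash
python3 - <<'E'
from h import *
togo(.473,-.1712,.2,-.49)
ims=[]
for n,(a,b,c,d_) in(('top',(190,250,340,400)),('side',(70,130,270,330))):
    d,R,t,K=cam(n); ims.append(cv2.resize(d['pixels'][a:b,c:d_,::-1],(400,400),interpolation=cv2.INTER_CUBIC))
cv2.imwrite('pics/c5.png',np.hstack(ims))
E
```

```text
t 7.65 pos [ 0.4729 -0.1708  0.2   ] ang -0.483 tilt [-0.    -1.     0.001] q [-0.35  0.09 -0.17  1.31  0.    0.14] F [-0.   1.2  0.2] T [ 0.21  0.04 -0.06] op 0.14
shift [ 0.3 -0.  -0.3] turn 0.007
```

View pics/c5.png

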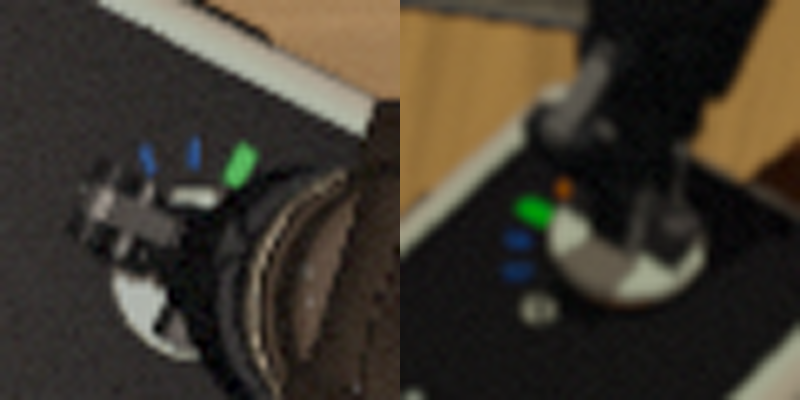

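The knob turned with the hand: its bar tail is at (170,330) in the top half, and the collar is still visible at (600,300) in the side half. Now a light push to feel for the notch.

Call:
send_rows:
  increments:
    - [0.1,[0,1,0],0]
    - [0.1,[0,2,0],0]
    - [0.1,[0,3,0],0]
    - [0.1,[0,3,0],0]

```text
clock: 8.25
tool_pos: [0.473, -0.1709, 0.1981]
eef_rot: [-1.537, 0.38, -0.382]
wrist_force: [-3.3, 3.2, 10.4]
opening: 0.141
```

```bash
python3 -c "from h import *; togo(.473,-.1712,.2,-.49)"
```

```text
t 8.25 pos [ 0.473  -0.1709  0.1981] ang -0.486 tilt [ 0.001 -1.     0.001] q [-0.35  0.09 -0.17  1.31  0.    0.14] F [-3.3  3.2 10.4] T [0.72 0.87 0.06] op 0.141
shift [ 0.2 -1.9 -0.3] turn 0.004
```

Ridge felt at TCP z = 0.198, with 10 N up. Searching clockwise in 0.04 rad steps under a light push.

Call:
send_rows:
  increments:
    - [0.1,[0,-0.3,0],0.02]
    - [0.1,[0,-0.3,0],0.04]
    - [0.1,[0,-0.3,0],0.04]

```text
clock: 8.62
tool_pos: [0.473, -0.1709, 0.1981]
eef_rot: [-1.531, 0.412, -0.413]
wrist_force: [-3.5, 3.0, 7.3]
opening: 0.138
```

Call:
send_rows:
  increments:
    - [0.1,[0,0,0],0.02]
    - [0.1,[0,0,0],0.04]
    - [0.1,[0,0,0],0.04]

```text
clock: 9.0
tool_pos: [0.473, -0.1709, 0.1972]
eef_rot: [-1.524, 0.444, -0.444]
wrist_force: [-1.2, 3.2, 3.1]
opening: 0.142
```

It sank 0.9 mm and the force fell to sliding friction, so the key is probably in the notch. Pushing on gently.

Call:
send_rows:
  increments:
    - [0.1,[0,1,0],0]
    - [0.1,[0,1.5,0],0]
    - [0.1,[0,1.5,0],0]

```text
clock: 9.38
tool_pos: [0.4729, -0.1709, 0.1954]
eef_rot: [-1.524, 0.444, -0.444]
wrist_force: [-1.2, 4.3, 2.7]
opening: 0.142
```

```bash
python3 -c "from h import *; togo(.473,-.1712,.192,-.49)"
```

```text
t 9.38 pos [ 0.4729 -0.1709  0.1954] ang -0.567 tilt [-0. -1.  0.] q [-0.35  0.09 -0.18  1.31  0.    0.22] F [-1.2  4.3  2.7] T [0.85 0.23 0.03] op 0.142
shift [ 0.2  3.4 -0.2] turn -0.077
```

Call:
send_rows:
  increments:
    - [0.1,[0,1,0.3],0]
    - [0.1,[0,2,0.3],0]
    - [0.1,[0,2.7,0.3],0]
    - [0.1,[0,2.7,0.3],0]

```text
clock: 9.88
tool_pos: [0.473, -0.1709, 0.1927]
eef_rot: [-1.525, 0.444, -0.444]
wrist_force: [-1.9, 3.2, 2.7]
opening: 0.137
```

Call:
send_rows:
  increments:
    - [0.1,[0,0.6,0],0]
    - [0.1,[0,1.1,0],0]
    - [0.1,[0,1.1,0],0]

```text
clock: 10.25
tool_pos: [0.473, -0.1709, 0.1924]
eef_rot: [-1.525, 0.444, -0.445]
wrist_force: [-4.1, 3.9, 7.1]
opening: 0.14
```

Firm floor at 0.1924, which is 5.7 mm below the ridge. Letting go and rising.

Call:
send_rows:
  increments:
    - [0.2,[0,-0.7,0],0]
    - [0.3,[0,-0.7,0],0]
    - [0.5,[0,-0.7,0],0]
    - [0.6,[0,-0.7,0],0]
    - [0.6,[0,-10,0],0]
  newtons: 20

```text
clock: 10.88
tool_pos: [0.4727, -0.1708, 0.2015]
eef_rot: [-1.525, 0.445, -0.443]
wrist_force: [-0.1, -0.3, -0.0]
opening: 0.6
```

Call:
send_rows:
  increments:
    - [0.6,[0,-20,0],0]
    - [0.6,[0,-50,0],0]
    - [0.6,[-40,-90,20],0]
    - [0.6,[-90,-90,40],0]
    - [0.6,[-140,-90,60],0]

```text
clock: 11.5
tool_pos: [0.3867, -0.0441, 0.293]
eef_rot: [-1.524, 0.443, -0.447]
wrist_force: [0.4, 1.1, -0.4]
opening: 0.6
```

Call:
send_rows:
  increments:
    - [0.6,[-20,0,30],0]
    - [0.6,[-40,0,60],0]
    - [0.6,[-40,0,60],0]
    - [0.6,[-40,0,60],0]

```text
clock: 12.0
tool_pos: [0.3858, 0.0269, 0.2923]
eef_rot: [-1.525, 0.443, -0.444]
wrist_force: [1.3, 0.5, 0.5]
opening: 0.601
```

```bash
python3 - <<'E'
from h import *
togo(.473,-.1712,.2,-.49)
ims=[]
for n,(a,b,c,d_) in(('top',(165,275,310,420)),('side',(70,150,260,340))):
    d,R,t,K=cam(n); p=d['pixels'];ims.append(cv2.resize(p[a:b,c:d_,::-1],(400,400),interpolation=cv2.INTER_CUBIC))
    if n=='top':
        z=d['range_z']; yy,xx=np.mgrid[:384,:512]; w=np.hypot(xx-368.5,yy-230.6)<16
        P=(np.c_[xx[w],yy[w],np.ones(w.sum())]@np.linalg.inv(K).T*z[w][:,None]-t)@R
        h=P[:,2]; r=np.hypot(*(P[:,:2]-[.4735,-.1715]).T)
        print('skirt z',np.median(h[(h>.174)&(h<.192)]),'bar z',np.median(h[h>.194]))
        H,S,V=cv2.split(cv2.cvtColor(p,cv2.COLOR_RGB2HSV).astype(int)) if 0 else np.moveaxis(cv2.cvtColor(p,cv2.COLOR_RGB2HSV).astype(int),2,0)
        m=((H<8)|(H>172))&(S>90)&(V>60)&(np.hypot(xx-369,yy-229)<10)
        q=plane(np.c_[xx[m],yy[m]],.202,R,t,K)[:,:2]; vt=np.linalg.svd(q-q.mean(0))[2][0]; vt*=np.sign(vt[0]); print('pointer ang',np.arctan2(vt[1],vt[0]),'centre ang',np.arctan2(*(q.mean(0)-[.4735,-.1715])[::-1]),len(q))
cv2.imwrite('pics/c6.png',np.hstack(ims))
E
```

```text
t 12.0 pos [0.3858 0.0269 0.2923] ang -0.566 tilt [ 0.001 -1.     0.   ] q [ 0.07 -0.13 -0.18  1.52 -0.    0.64] F [1.3 0.5 0.5] T [ 0.01  0.01 -0.02] op 0.601
shift [ 179.8   92.4 -120.4] turn -0.076
skirt z 0.1800274342244361 bar z 0.20216278931438883
pointer ang -0.5598945116344028 centre ang -0.6088526229484522 24
```

View pics/c6.png

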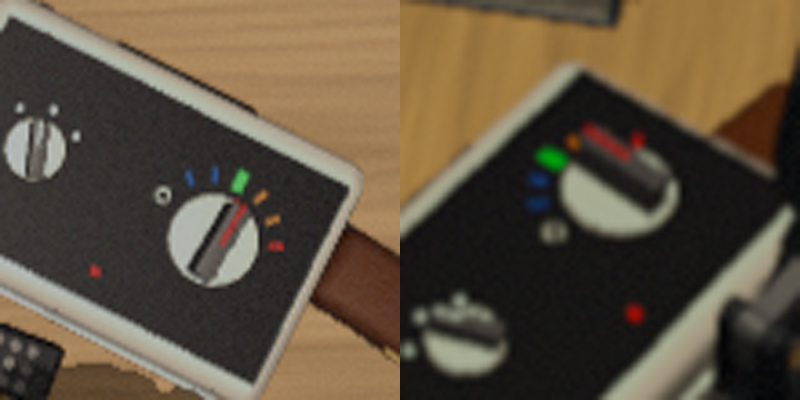

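The pointer at (237,210) in the top half is at the green mark (240,180), about 0.07 rad clockwise of it. The depth image puts the skirt at 0.180 and the bar top at 0.202, so the knob is fully home, and the hand is clear. Handing in.

```bash
python3 -c "from h import *; print(workorder.finish_job())"
```

```text
the job is handed in; nothing more can be done
None
```

I pulled the thermostat knob up about 8 mm at off and turned it clockwise to the green mark. Feeling with a light push, I found the notch about 0.07 rad past the mark and pushed the knob down to its firm floor. Then I let go and backed away, and handed the job in at about 12 s of the 45 s allowed.

**Last checks:**
- **Height:** the depth image puts the skirt top at 0.180 m and the bar top at 0.202 m, which is fully home.
- **Angle:** the pointer is at about -0.56 rad against the mark at about -0.49 rad, inside the 0.2 rad limit.
- **Force:** the largest vertical force I read was about 10 N, while the knob stood on the ridge. I read forces only at the end of each move call, so brief peaks in between were not seen.
- **Surroundings:** the speed knob looks unchanged and the hand is clear of the heater. I did not measure the speed knob or the other objects again.

**Disagreements:**
- The side camera read about 1 px (2 mm) off the top camera. I used the top camera, which agreed with the arm's own position.
- My first grasp was about 1.7 mm off-centre. It pushed sideways with about 7.5 N, and I re-centred before pulling.
- The drop from ridge to floor measured 5.7 mm rather than 6 mm.

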